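# Hook a hub brake on with an S-hook

### The job

Hold this hub brake applied so that its shoes can be centred: pick up the red S-hook, feel one end of it through the eye at the top of the yellow brake arm, draw the arm over with it against the return spring and slip the other end round the turquoise frame tube, so that the hook alone, lying level, keeps the arm pulled over once you let go. Work gently, by feel: never let the hook press on the brake with more than 20 N in all, and the other parts on the cart stay where they lie.

Things in the scene. Friction and masses are not known exactly. Their poses are not given: they have to be found in the camera images.
- brake: Fixed hub brake in an axle stand: 110 mm aluminium drum, base plate 230 x 150 mm. Origin on the cart top straight below the spindle of its yellow arm; z up, x along the axle (drum on the -x side), y along the base, the frame tube at -y. Only the arm and the frame tube stand higher than 130 mm.
- spindle (a point): Pivot of the yellow brake arm, 104 mm up, axis along the brake's x. The arm is a 4 mm plate, mid-plane at x = 0; its top is a round eye, 30 mm across, with a 13 mm hole along x, 85 mm from here. At rest it leans to +y, eye centre 6 to 50 mm to +y and 69 to 85 mm above here: it is clamped on serrations, its rest differs each time and is not measured. Find the eye by touch or sight.
- tube_seat (a point): Point on the axis of the upright turquoise frame tube, 185 mm above the cart top, at x = 0, y = -98 mm of the brake. The tube is fixed, 16 mm across, its top at 200 mm. The hook's other end goes round it here.
- brake_arm (a joint): Turn of the arm from its own rest towards the tube (-y of the brake), rad; 0 = at rest, against a hard stop. The return spring pulls back with about 2.5 N at the eye at rest, 6 N at 0.8; at 1.0 the shoes bite and it gives no more. Parked by the hook it reads 0.2 to 0.77, depending on the rest; slipping the hook on takes some 0.1 to 0.2 more for a moment.
- shook: S-hook: red dipped 8 mm steel wire, a flat S 104 mm long, 50 to 82 g, lying flat. Origin under its middle; z up, x along its length; same after a half turn about z. A straight 55 mm shank through the middle, at +30 degrees from x towards y, joins two round bends of 16 mm centre-line radius centred at x = -32 and +32 mm.
- shook_mid (a point): Centre of the S-hook, half-way along the shank and half-way up the wire (4 mm above the cart top at the start); axes as the S-hook. Take the hook here, across the shank.
- shook_bend_a (a point): Centre of the round of the bend at the S-hook's -x end, half-way up the wire. Seen from above, the wire comes from the shank on the -y side of this point, round the outermost point 16 mm to -x of it, goes on for 45 degrees and ends in a straight 6 mm lip that points to +x+y; the tip's centre is 7 mm to -x and 15.5 mm to +y of here. Inner diameter of the bend 24 mm.
- shook_bend_b (a point): Centre of the round of the bend at the S-hook's +x end: the same as the other bend, turned half round (its lip's tip 7 mm to +x and 15.5 mm to -y of here).
- pedal: Bystander: turquoise plastic pedal, 94 x 78 x 24 mm, lying flat; origin under its centre.
- bb_shell: Bystander: grey cast-iron bottom bracket shell, tube 46 mm across standing 68 mm tall; origin under its centre.
- valve_adapter: Bystander: brass valve adapter, 16 mm across, 24 mm tall; origin under its centre.
- hanger: Bystander: silver derailleur hanger, 76 x 30 x 6 mm, lying flat; origin under its eye.
Things that resemble listed ones, but are neither listed nor needed, are in the scene too. Of the things that look like the shook, take the one that is farthest to the robot's left at the start.

How it is judged:
By the outcome, as a careful person would: the job done as asked, in the order asked, and still so for the second after the job is handed in, with the robot touching nothing.
It also fails if it takes over 61 s, if anything falls off the work surface, if the arm or the gripper's body presses on something with over 40 N, if the wrist force passes 120 N, or if a joint passes its speed limit or range.

### The arm

A 6-joint arm with a two-finger parallel gripper is mounted at the origin on the work surface. World frame = base frame: x ahead of the robot, y to its left, z up, the work surface at z = 0. Lengths are in m, angles in rad, forces in N, time in s.
With the tool pointing down it reaches from about 0.3 to 0.775 m from the base axis. Payload 14.6 kg.
Tool frame: the origin (TCP) lies on the centre line of the jaws, within the pads' length; the fingertips stand 14 mm ahead of it and the grasp point (between the pads) lies 5 mm behind it; x points along the fingers, y is the direction in which the jaws open and shut, and the axes are right-handed (so a half turn about x gives the same grasp; the last joint's range is limited). The gripper opens to 94 mm and grips with 3 to 60 N. Pads are 16 mm wide; open, the fingers measure 119 mm over their backs; the gripper's body (75 mm by 177 mm) begins 78 mm behind the grasp point.
Start: joints at [1.225, 0.3, 1.521, -0, 1.321, -0.067], TCP at [0.151, 0.529, 0.219] pointing down, gripper open.
Joint ranges: [-3.03, 3.03], [-0.79, 2.21], [0.23, 2.52], [-1.04, 4.18], [0, 3.07], [-2.55, 2.55]. Speed limits (rad/s): [2.22, 2.22, 2.57, 3.14, 3.14, 3.14].

### API

Orientations are given as [roll, pitch, yaw] about the fixed x, y, z axes, in that order (R = Rz(yaw) Ry(pitch) Rx(roll)).
In Python, from station import * gives the robot as it stands. The module is installed in compiled form; this text tells all that it offers.
- The arm moves only by the shell command python3 -m handwheel 'ROWS' [FORCE]. ROWS is JSON, a list of rows, each a list of 3 entries, a list of its own where there are three numbers: the shift along the tool's x, y, z in mm, then the turn about the tool's x in rad, then the gripper command: -1 is fully open, 1 is shut, values between are in proportion. In form: [[[dx, dy, dz], spin, gripper], ...]. A call has exactly 5 rows; each row is the pose to reach, as a shift and turn from the pose measured when the call began, along the tool's axes at that moment; what a row does not reach only later rows make up. A row lasts 1/10 s, in which the tool goes at most 50 mm and 8.59 degrees, less where a joint would pass 70% of its speed; a pose out of reach is approached as far as the arm can. A call with a gripper value outside its range is refused whole. The fingers move at their own pace and stop on an object; FORCE is the grip in N (left out, the last holds). Time passes only in rows, so rows that repeat a pose let the fingers close, or fill a call up. It gives the time, the measured TCP pose, the force and the opening at its end, in the units of the state.
- get_obs(): the state, without advancing time (a new reading comes with each control period).
- camera(name): name is "scene" or "top" or "wrist"; returns (picture, depth): 420x560x3 uint8, blue, green, red; 420x560 float32, m along the optical axis (not along the pixel's ray), 0 where there is no reading.
- camera_info(name): a dict with "fx", "fy", "cx", "cy" (pixels), "extrinsics" (4x4, takes a point from camera to world coordinates). Camera axes: x right, y down, z forward; pixel columns grow to the right and rows downward; lengths in m; the calibration is good to about 2 mm. The wrist camera is an equidistant fisheye: a pixel r from the principal point sees the ray r / f radians off the axis. A picture is of the moment at which its call begins: read the wrist's pose just before it. camera_info takes no time and is no camera call; for the wrist camera it gives the pose at the moment of the call.
- hand_in(): hands the job in, once; it reports no verdict.
The state is a dict: "time_s": time; "qpos": joint angles; "joint_vel": joint speeds; "tau": joint torques, N m; "ee_pos": TCP position; "eef_rot": TCP orientation; "force": force on the tool from outside, world axes, zero at the start; "moment": the same for the moment, N m; "grip_width": finger opening in m.
Only numpy, scipy, OpenCV 4.12 (cv2) and the standard library are available. Lean on these libraries where they do the work, as an engineer would, in place of code of your own. Each camera call takes 0.05 s, during which the arm holds its last target. There are 200 camera calls.

## Working session

There is one attempt and no reset: what is moved stays moved. The work goes in short steps, Python scripts to look and compute and a shell command to move; the robot and the scene stay as the last step left them, time stands still between calls to the robot, and variables do not carry over. Pictures are saved under pics/ and viewed, about 8 in all and at most 12, crops included, and the job is handed in when it is done.

```bash
mkdir -p pics
cat > h.py <<'E'
import numpy as np, cv2
from station import *
def ray(name,u,v,ci=None):
    c=ci or camera_info(name); E=np.array(c["extrinsics"])
    x=(u-c["cx"])/c["fx"]; y=(v-c["cy"])/c["fy"]
    if name=="wrist":
        r=np.hypot(x,y); d=np.array([x/r*np.sin(r),y/r*np.sin(r),np.cos(r)]) if r>1e-9 else np.array([0,0,1.])
    else: d=np.array([x,y,1.])
    return E[:3,3],E[:3,:3]@d
def onz(name,u,v,z,ci=None):
    o,d=ray(name,u,v,ci); return o+d*(z-o[2])/d[2]
def proj(name,P,ci=None):
    c=ci or camera_info(name); E=np.array(c["extrinsics"]); p=E[:3,:3].T@(np.array(P)-E[:3,3])
    if name=="wrist":
        r=np.hypot(p[0],p[1]); t=np.arctan2(r,p[2]); p=np.array([p[0]/r*t,p[1]/r*t,1])
    else: p=p/p[2]
    return p[0]*c["fx"]+c["cx"],p[1]*c["fy"]+c["cy"]
E
python3 - <<'E'
from h import *
for n in("scene","top"):
    p,d=camera(n); cv2.imwrite(f"pics/{n}0.png",p); np.save(f"pics/{n}0.npy",d)
    c=camera_info(n); print(n,c["fx"],c["cx"],c["cy"],np.round(c["extrinsics"],3).tolist())
o=get_obs(); print(o)
a=cv2.imread("pics/scene0.png");b=cv2.imread("pics/top0.png")
E
```

```text
scene 425.24760503387614 287.0881025943464 211.8352045133535 [[0.367, 0.502, -0.783, 1.211], [0.93, -0.185, 0.318, -0.4], [0.014, -0.845, -0.534, 0.581], [0.0, 0.0, 0.0, 1.0]]
top 511.57443237012205 275.0399329734859 217.04706174521604 [[-0.011, -0.985, 0.169, 0.341], [-1.0, 0.008, -0.02, -0.133], [0.019, -0.169, -0.985, 1.271], [0.0, 0.0, 0.0, 1.0]]
{'time_s': 0.1, 'qpos': array([ 1.22539926e+00,  3.00419461e-01,  1.52150534e+00,  9.69490805e-06,
        1.32073654e+00, -6.66051319e-02]), 'joint_vel': array([ 1.33021159e-03,  8.14217770e-05, -3.49863697e-03,  1.31190154e-03,
        6.80775628e-04, -3.00545430e-05]), 'tau': array([ 1.42714485e-03, -5.32641685e+01, -3.53278327e+01,  7.09610875e-02,
        2.35478691e-02, -6.90165109e-06]), 'ee_pos': array([0.15128371, 0.52855038, 0.2189467 ]), 'eef_rot': array([-1.64618841,  1.56972759, -1.92498275]), 'force': array([-0.71281047,  0.59167263, -0.01561099]), 'moment': array([-0.03504152, -0.03923713, -0.08115341]), 'grip_width': 0.09429091844020404}
```

View pics/scene0.png

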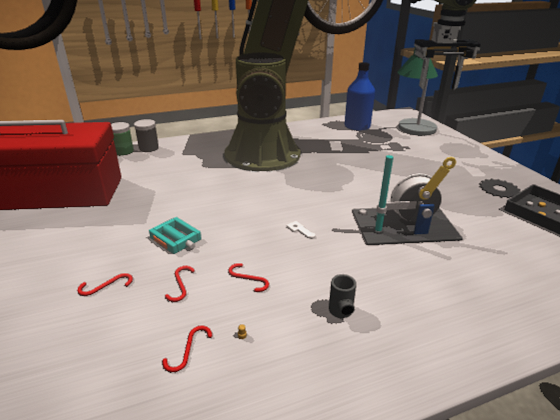

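View pics/top0.png

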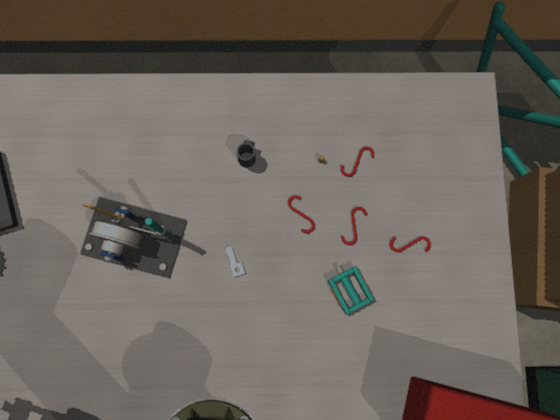

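The scene view shows four red hooks at (105,285), (180,283), (249,278) and (187,348). In the top view the same four are at (410,244), (354,226), (301,215) and (357,161). Robot's left (+y) is image-left in the top view, so my candidate is the hook at top (301,215) / scene (249,278). The brake is at top (135,237).

Run:
```python
from h import *
b=cv2.imread("pics/top0.png"); s=cv2.imread("pics/scene0.png")
hsv=cv2.cvtColor(b,cv2.COLOR_BGR2HSV)
m=((hsv[...,1]>130)&((hsv[...,0]<8)|(hsv[...,0]>172))&(hsv[...,2]>70)).astype(np.uint8)
n,l,st,c=cv2.connectedComponentsWithStats(m)
for i in range(1,n):
    if 40<st[i,4]<1500:
        ys,xs=np.nonzero(l==i); P=np.array([onz("top",u,v,.004)[:2] for u,v in zip(xs,ys)])
        q=P-P.mean(0); w,V=np.linalg.eigh(q.T@q/len(q)); a=np.arctan2(V[1,1],V[0,1])
        L=q@V[:,1]; print(np.round(c[i]),st[i,4],"xy",P.mean(0).round(4),"ang",round(np.degrees(a),1),"len",np.ptp(L).round(4))
for z,pts in((.0,[(100,197),(187,219),(173,277),(82,254)]),(.2,[(146,219),(150,222)])):
    for p in pts: print(p,onz("top",*p,z).round(3))
A=cv2.resize(b[175:275,270:340],None,fx=4,fy=4,interpolation=2)
B=cv2.resize(b[180:290,70:200],None,fx=3.6,fy=3.6,interpolation=2)
im=np.zeros((400,760,3),np.uint8); im[:A.shape[0],:280]=A; im[:B.shape[0],285:285+B.shape[1]]=B[:400]
cv2.imwrite("pics/crop1.png",im)
```

```text
[357. 161.] 149 xy [ 0.7035 -0.3716] ang 135.6 len 0.1013
[301. 214.] 165 xy [ 0.5668 -0.2243] ang -148.8 len 0.1008
[354. 226.] 164 xy [ 0.5351 -0.3565] ang 161.7 len 0.1013
[410. 244.] 168 xy [ 0.4878 -0.4951] ang 95.2 len 0.1012
(100, 197) [0.615 0.282 0.   ]
(187, 219) [0.557 0.062 0.   ]
(173, 277) [0.412 0.094 0.   ]
(82, 254) [0.471 0.319 0.   ]
(146, 219) [0.524 0.118 0.2  ]
(150, 222) [0.517 0.109 0.2  ]
```

View pics/crop1.png

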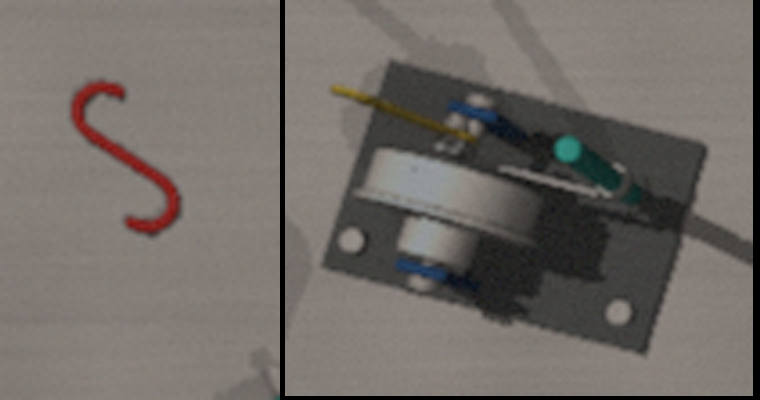

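The crop shows the S shape, and its handedness matches the description: looking along x, the shank leans towards +y. The tube top is at about top pixel (149,221), and the arm's eye is at about (83,205), leaning to image-left. Next I'll measure the eye and plan the reach.

```bash
cat >> h.py <<'E'
from scipy.spatial.transform import Rotation as Ro
def tool():
    o=get_obs(); R=Ro.from_euler("xyz",o["eef_rot"]).as_matrix(); return o,np.array(o["ee_pos"]),R
def go(P,yaw=None):
    """shift (mm) in tool axes and spin; yaw = wanted world angle (deg) of tool y, modulo 180 nearest"""
    o,p,R=tool(); d=R.T@(np.array(P)-p)*1000
    ty=np.degrees(np.arctan2(R[1,1],R[0,1])); s=None
    if yaw is not None:
        dy=(yaw-ty+90)%180-90; s=-np.radians(dy) # tool x down
    print("t",round(o["time_s"],2),"tcp",p.round(4),"ty",round(ty,2),"shift",d.round(1),"spin",None if s is None else round(s,3),"q1,q6",o["qpos"][[0,5]].round(2),"F",o["force"].round(2),"w",round(o["grip_width"],4))
E
python3 - <<'E'
from h import *
o,p,R=tool(); print(R.round(3).tolist()); c=camera_info("wrist"); print(c["fx"],c["cx"],c["cy"],np.round(c["extrinsics"],3).tolist())
go([.53,-.22,.2],147)
t=np.radians(-14.6); X=np.array([np.cos(t),np.sin(t),0]); Y=np.array([-np.sin(t),np.cos(t),0])
tube=onz("top",148.6,221.1,.2); O=tube+.098*Y; O[2]=0; print("O",O)
for n,u,v in(("top",83,205),("scene",450,162)):
    o_,d=ray(n,u,v); P=o_+d*((O-o_)@X)/(d@X); print(n,P.round(4),"y_b",((P-O)@Y).round(4),"lean",np.hypot((P-O)@Y,P[2]-.104))
# scene tube top (388,157)
o_,d=ray("scene",388,157); P=o_+d*((O-o_)@X)/(d@X);print("tube top scene",P,((P-O)@Y))
# model PCA
th=np.radians(np.linspace(-60,-225,60)); a=np.c_[-32+16*np.cos(th),16*np.sin(th)]
lip=np.linspace(0,1,8)[:,None]*[4.24,4.24]+a[-1]; sh=np.linspace(0,27.5,35)[:,None]*[-.866,-.5]
h=np.r_[a,lip,sh]; 
# arc length weights approx equal (0.77mm steps)
h=np.r_[h,-h]; w,V=np.linalg.eigh(h.T@h); print("pca ang",np.degrees(np.arctan2(V[1,1],V[0,1])))
E
```

```text
[[-0.0, 0.275, 0.961], [-0.001, 0.961, -0.275], [-1.0, -0.001, -0.0]]
325.19226210127806 279.9622299125123 202.57086073556135 [[0.276, 0.927, 0.254, 0.078], [0.961, -0.267, -0.073, 0.55], [0.0, 0.264, -0.965, 0.384], [0.0, 0.0, 0.0, 1.0]]
t 0.1 tcp [0.1513 0.5286 0.2189] ty 74.03 shift [  19.6 -615.4  570.1] spin -1.274 q1,q6 [ 1.23 -0.07] F [-0.71  0.59 -0.02] w 0.0943
O [0.54369242 0.20703897 0.        ]
top [0.5558 0.2536 0.1944] y_b 0.0481 lean 0.10243910822250375
scene [0.555  0.2506 0.1786] y_b 0.045 lean 0.08714994845991031
tube top scene [0.51878731 0.11142678 0.19673883] -0.09880261145472141
pca ang -173.57956025830862
```

```bash
python3 -m handwheel '[[[-70,-615,570],1.9,-1],[[-70,-615,570],1.9,-1],[[-70,-615,570],1.9,-1],[[-70,-615,570],1.9,-1],[[-70,-615,570],1.9,-1]]' 15; python3 -c "
from h import *
go([.53,-.22,.25],-35)"
```

```text
time_s: 0.6
ee_pos: [0.2641, 0.3046, 0.2403]
eef_rot: [-0.395, 1.57, -1.43]
force: [1.2, -0.0, 0.7]
grip_width: 0.0941
t 0.6 tcp [0.2641 0.3046 0.2403] ty 30.73 shift [ -9.4 -39.5 586.8] spin 1.147 q1,q6 [0.77 0.23] F [ 1.16 -0.04  0.74] w 0.0941
```

```bash
python3 -m handwheel '[[[-10,-40,587],1.15,-1],[[-10,-40,587],1.15,-1],[[-10,-40,587],1.15,-1],[[-10,-40,587],1.15,-1],[[-10,-40,587],1.15,-1]]'; python3 -c "
from h import *
go([.53,-.22,.25],-35)"
```

```text
time_s: 1.1
ee_pos: [0.3768, 0.0812, 0.2448]
eef_rot: [1.034, 1.57, -0.751]
force: [0.3, 1.2, -0.1]
grip_width: 0.0938
t 1.1 tcp [0.3768 0.0812 0.2448] ty -12.27 shift [ -5.  213.7 261.8] spin 0.397 q1,q6 [0.12 0.33] F [ 0.28  1.22 -0.09] w 0.0938
```

```bash
python3 -m handwheel '[[[-5,214,262],0.4,-1],[[-5,214,262],0.4,-1],[[-5,214,262],0.4,-1],[[-5,214,262],0.4,-1],[[-5,214,262],0.4,-1]]'; python3 -m handwheel '[[[0,33,80],0,-1],[[0,33,80],0,-1],[[0,33,80],0,-1],[[0,33,80],0,-1],[[0,33,80],0,-1]]' ;python3 - <<'E'
from h import *
go([.567,-.224,.1],-35)
ci=camera_info("wrist"); p,d=camera("wrist"); cv2.imwrite("pics/w1.png",p)
import pickle; pickle.dump(ci,open("pics/w1.pkl","wb"))
E
```

```text
time_s: 1.6
ee_pos: [0.4898, -0.1419, 0.2484]
eef_rot: [1.372, 1.57, -0.814]
force: [0.3, 1.0, -0.0]
grip_width: 0.0941
time_s: 2.1
ee_pos: [0.4708, -0.2254, 0.2483]
eef_rot: [2.029, 1.571, -0.156]
force: [-0.3, -0.3, -0.1]
grip_width: 0.0939
t 2.1 tcp [ 0.4708 -0.2254  0.2483] ty -35.18 shift [148.3  77.8 -56.6] spin -0.003 q1,q6 [-0.52  0.1 ] F [-0.26 -0.34 -0.13] w 0.0939
```

View pics/w1.png

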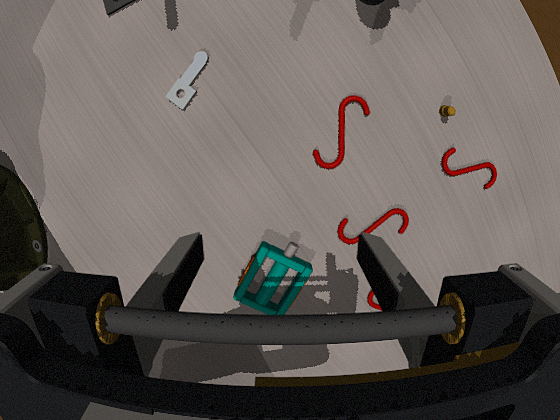

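The target hook is at about (340,132) in the wrist view, clear of its neighbours. The pedal is at (275,275).

```bash
cat > hook.py <<'E'
from h import *
def hook(p,ci,z,near):
    hsv=cv2.cvtColor(p,cv2.COLOR_BGR2HSV)
    m=((hsv[...,1]>130)&((hsv[...,0]<8)|(hsv[...,0]>172))&(hsv[...,2]>70)).astype(np.uint8)
    n,l,st,c=cv2.connectedComponentsWithStats(m)
    for i in range(1,n):
        if st[i,4]<100: continue
        ys,xs=np.nonzero(l==i); P=np.array([onz("wrist",u,v,z,ci)[:2] for u,v in zip(xs,ys)])
        # area-weighted centre via min-area extents
        q=P-P.mean(0); w,V=np.linalg.eigh(q.T@q); a=np.degrees(np.arctan2(V[1,1],V[0,1]))
        if np.linalg.norm(P.mean(0)-near)<.06:
            L=q@V; mid=P.mean(0)+V@((L.max(0)+L.min(0))/2)
            print(c[i].round(),"mean",P.mean(0).round(4),"mid",mid.round(4),"hook x ang",round((a-6.4+90)%180-90,1),"len",np.ptp(L,0).round(4))
            r=P-P.mean(0); k=P[np.linalg.norm(r,axis=1)<.016]; k=k-k.mean(0); w,V=np.linalg.eigh(k.T@k); print("shank ang",np.degrees(np.arctan2(V[1,1],V[0,1]))%180)
E
python3 - <<'E'
from hook import *; import pickle
hook(cv2.imread("pics/w1.png"),pickle.load(open("pics/w1.pkl","rb")),.004,[.567,-.224])
go([.567,-.224,.09],-35)
E
```

```text
[341. 132.] mean [ 0.568  -0.2223] mid [ 0.5679 -0.2225] hook x ang 24.5 len [0.0446 0.1026]
shank ang 54.81671536260486
t 2.15 tcp [ 0.4709 -0.2252  0.2484] ty -35.15 shift [158.5  77.8 -56.3] spin -0.003 q1,q6 [-0.52  0.1 ] F [-0.6  -0.04 -0.16] w 0.0943
```

```bash
python3 -m handwheel '[[[80,78,-56],0,0.1],[[150,78,-56],0,0.1],[[180,78,-56],0,0.1],[[180,78,-56],0,0.1],[[180,78,-56],0,0.1]]' 35; python3 -c "
from h import *
go([.568,-.2223,.0155],-35.2)"
```

```text
time_s: 2.65
ee_pos: [0.5658, -0.2219, 0.063]
eef_rot: [-1.408, 1.563, 2.693]
force: [0.0, 1.0, 0.7]
grip_width: 0.0573
t 2.65 tcp [ 0.5658 -0.2219  0.063 ] ty -35.03 shift [47.5  2.4 -1. ] spin 0.003 q1,q6 [-0.43  0.18] F [0.05 1.04 0.72] w 0.0573
```

```bash
python3 -m handwheel '[[[25,2,-1],0,0.1],[[45,2,-1],0,0.1],[[48,2,-1],0,0.1],[[48,2,-1],0,0.1],[[48,2,-1],0,0.1]]'; python3 -c "
from h import *
go([.568,-.2223,.0155],-35.2)"
```

```text
time_s: 3.15
ee_pos: [0.5685, -0.2223, 0.0173]
eef_rot: [-1.404, 1.566, 2.697]
force: [-0.0, 0.2, -0.6]
grip_width: 0.0424
t 3.15 tcp [ 0.5685 -0.2223  0.0173] ty -35.01 shift [ 1.8 -0.4  0.3] spin 0.003 q1,q6 [-0.43  0.18] F [-0.02  0.16 -0.63] w 0.0424
```

```bash
python3 -m handwheel '[[[0,0,0],0,1],[[0,0,0],0,1],[[0,0,0],0,1],[[0,0,0],0,1],[[0,0,0],0,1]]' 35; python3 -c "
from h import *
go([.568,-.2223,.0155],-35.2)"
```

```text
time_s: 3.65
ee_pos: [0.5685, -0.2223, 0.0173]
eef_rot: [-1.406, 1.566, 2.696]
force: [-0.4, 0.8, 2.3]
grip_width: 0.0065
t 3.65 tcp [ 0.5685 -0.2223  0.0173] ty -35.01 shift [ 1.8 -0.4  0.3] spin 0.003 q1,q6 [-0.43  0.18] F [-0.37  0.78  2.34] w 0.0065
```

```bash
python3 -m handwheel '[[[0,0,0],0,0.7],[[2,0,0],0,0.7],[[3,0,0],0,0.7],[[3,0,0],0,0.7],[[3,0,0],0,0.7]]' 35; python3 -c "
from h import *
go([.568,-.2223,.0155],-35.2)"
```

```text
time_s: 4.15
ee_pos: [0.5685, -0.2223, 0.0144]
eef_rot: [-1.41, 1.566, 2.691]
force: [-2.2, 0.5, 2.1]
grip_width: 0.0141
t 4.15 tcp [ 0.5685 -0.2223  0.0144] ty -35.01 shift [-1.1 -0.4  0.3] spin 0.003 q1,q6 [-0.43  0.18] F [-2.15  0.53  2.07] w 0.0141
```

```bash
python3 -m handwheel '[[[-1,0,0],0,0.7],[[-1,0,0],0,1],[[-1,0,0],0,1],[[-1,0,0],0,1],[[-1,0,0],0,1]]' 35; python3 -m handwheel '[[[-20,0,0],0,1],[[-60,0,0],0,1],[[-110,0,0],0,1],[[-160,0,0],0,1],[[-200,0,0],0,1]]'
python3 - <<'E'
from hook import *
ci=camera_info("wrist"); o,p,R=tool(); go([.568,-.2223,.25],-35.2)
im,d=camera("wrist"); cv2.imwrite("pics/w2.png",im)
G=p+R@[.0115,0,0]; print(G, proj("wrist",G,ci))
hook(im,ci,G[2],p[:2])
E
```

```text
time_s: 4.65
ee_pos: [0.5685, -0.2223, 0.0153]
eef_rot: [-1.406, 1.566, 2.695]
force: [1.0, -0.2, 0.6]
grip_width: 0.0074
time_s: 5.15
ee_pos: [0.5695, -0.2227, 0.2184]
eef_rot: [-1.416, 1.568, 2.685]
force: [-0.1, -0.1, -0.2]
grip_width: 0.0069
t 5.15 tcp [ 0.5695 -0.2227  0.2184] ty -35.01 shift [-31.6  -1.5   0.5] spin 0.003 q1,q6 [-0.43  0.18] F [-0.07 -0.1  -0.18] w 0.0069
[ 0.56942085 -0.22272098  0.20690836] (np.float64(279.4243325674359), np.float64(249.76120390767832))
[296. 219.] mean [ 0.5877 -0.2131] mid [ 0.5763 -0.2262] hook x ang 29.7 len [0.04   0.0938]
shank ang 53.40756429995722
[339. 268.] mean [ 0.5919 -0.2538] mid [ 0.5893 -0.2545] hook x ang -37.7 len [0.0161 0.0233]
shank ang 148.71322468235124
```

View pics/w2.png

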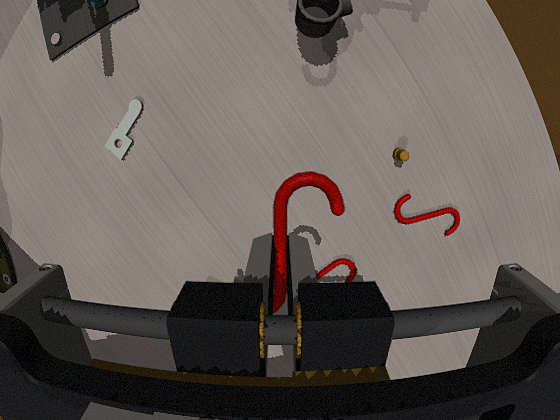

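The hook is held between the pads, with one bend visible at (305,180) and its tip at (339,212). Next I'll look at the eye from the +x side of the brake at close range.

Run:
```python
from hook import *
ci=camera_info("wrist"); o,p,R=tool()
H=np.radians(25); 
for k in(.0115,.0135):
  G=p+R@[k,0,0]
  for s in(1,-1):
    for q in((-48,0),(-39,15.5),(-32,0)):
        v=s*np.array(q)/1000; P=G+[v[0]*np.cos(H)-v[1]*np.sin(H),v[0]*np.sin(H)+v[1]*np.cos(H),0]
        print(k,s,q,np.round(proj("wrist",P,ci),1))
go([.70,.134,.225],-14.6)
```

```text
0.0115 1 (-48, 0) [242.4 307.9]
0.0115 1 (-39, 15.5) [227.1 287.2]
0.0115 1 (-32, 0) [253.9 289.9]
0.0115 -1 (-48, 0) [322.2 180.6]
0.0115 -1 (-39, 15.5) [336.8 207.3]
0.0115 -1 (-32, 0) [307.5 204.6]
0.0135 1 (-48, 0) [242.7 306.2]
0.0135 1 (-39, 15.5) [227.5 285.6]
0.0135 1 (-32, 0) [254.2 288.3]
0.0135 -1 (-48, 0) [321.8 179.9]
0.0135 -1 (-39, 15.5) [336.2 206.4]
0.0135 -1 (-32, 0) [307.3 203.7]
t 5.2 tcp [ 0.5711 -0.2235  0.225 ] ty -35.01 shift [-1.000e-01 -9.950e+01 -3.667e+02] spin -0.356 q1,q6 [-0.43  0.18] F [ 0.41 -0.39  6.46] w 0.0069
```

```bash
python3 -m handwheel '[[[0,-99,-367],-0.36,1],[[0,-99,-367],-0.36,1],[[0,-99,-367],-0.36,1],[[0,-99,-367],-0.36,1],[[0,-99,-367],-0.36,1]]'; python3 -c "
from h import *
go([.70,.134,.225],-14.6)"
```

```text
time_s: 5.7
ee_pos: [0.6559, 0.0138, 0.2213]
eef_rot: [1.386, 1.566, -0.436]
force: [0.9, -0.6, -0.0]
grip_width: 0.0068
t 5.7 tcp [0.6559 0.0138 0.2213] ty -14.39 shift [  -3.7   12.8 -127.4] spin 0.004 q1,q6 [-0.03  0.22] F [ 0.91 -0.56 -0.  ] w 0.0068
```

```bash
python3 -m handwheel '[[[-4,13,-127],0,1],[[-4,13,-127],0,1],[[-4,13,-127],0,1],[[-4,13,-127],0,1],[[-4,13,-127],0,1]]'
python3 - <<'E'
from h import *; import pickle
go([.70,.134,.225],-14.6)
ci=camera_info("wrist"); p,d=camera("wrist"); cv2.imwrite("pics/w3.png",p); pickle.dump((ci,d),open("pics/w3.pkl","wb"))
u,v=map(int,proj("wrist",[.555,.25,.18],ci)); print(u,v); s=camera("scene")[0]; cv2.imwrite("pics/scene1.png",s)
u0=max(0,min(u-60,560-140)); v0=max(0,v-50); print(u0,v0)
A=cv2.resize(p[v0:v0+120,u0:u0+140],None,fx=4,fy=4,interpolation=2)
B=cv2.resize(s[140:220,370:470],None,fx=3,fy=3,interpolation=2); 
im=np.zeros((480,780,3),np.uint8); im[:A.shape[0],:A.shape[1]]=A; im[:B.shape[0],480:780]=B if A.shape[1]<=480 else B
cv2.imwrite("pics/c3.png",im)
E
```

```text
time_s: 6.2
ee_pos: [0.6999, 0.1338, 0.2243]
eef_rot: [1.173, 1.567, -0.648]
force: [-0.1, -0.6, -0.5]
grip_width: 0.0066
t 6.2 tcp [0.6999 0.1338 0.2243] ty -14.33 shift [-0.7  0.1 -0.2] spin 0.005 q1,q6 [0.14 0.39] F [-0.12 -0.63 -0.52] w 0.0066
55 130
0 80
```

View pics/c3.png

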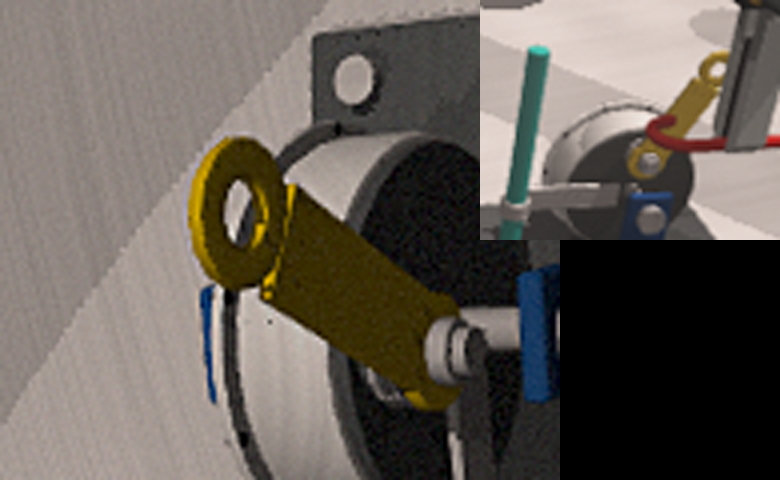

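The crop shows the eye face-on. The front face is centred at crop (243,213), i.e. wrist pixel (60.7,133.3), with a clear hole.

Run:
```python
from h import *; import pickle
ci,d=pickle.load(open("pics/w3.pkl","rb")); p=cv2.imread("pics/w3.png")
t=np.radians(-14.6); X=np.array([np.cos(t),np.sin(t),0]); Y=np.array([-np.sin(t),np.cos(t),0]); O=np.array([.5437,.2070,0])
hsv=cv2.cvtColor(p,cv2.COLOR_BGR2HSV)
u,v=proj("wrist",[.519,.112,.2],ci); print("tube pred",u,v)
m=((hsv[...,0]>75)&(hsv[...,0]<100)&(hsv[...,1]>100)).astype(np.uint8)
n,l,st,c=cv2.connectedComponentsWithStats(m)
for i in range(1,n):
    if st[i,4]>60: print(st[i],c[i].round())
for uu,vv in((60.6,133.4),):
    o_,r=ray("wrist",uu,vv,ci); P=o_+r*((O+.002*X-o_)@X)/(r@X); q=P-O; print("eye",P.round(4),"yb",(q@Y).round(4),"z",P[2].round(4),"L",np.hypot(q@Y,P[2]-.104))
# depth of eye plate -> plane check
my=((hsv[...,0]>18)&(hsv[...,0]<32)&(hsv[...,1]>150)&(d>0)); my[:, 150:]=0; ys,xs=np.nonzero(my)
W=[]
for a,b in zip(xs,ys):
    o_,r=ray("wrist",a,b,ci); ax=np.array(ci["extrinsics"])[:3,2]; W.append(o_+r*d[b,a]/(r@ax))
W=np.array(W); q=W-O; k=(W[:,2]>.12)&(W[:,2]<.21)
print(k.sum(),"x_b pct",np.percentile(q[k]@X,[5,50,95]).round(4)); 
A=np.c_[q[k]@Y,np.ones(k.sum())]; s=np.linalg.lstsq(A,q[k]@X,rcond=None)[0]; print("slope,off",s)
e=k&(W[:,2]>.160); print("eye region y",np.percentile(q[e]@Y,[1,99]),"z",np.percentile(W[e,2],[1,99]))
crop=p[int(v)-50:int(v)+50,int(max(u-50,0)):int(u)+50]; cv2.imwrite("pics/tube.png",cv2.resize(crop,None,fx=4,fy=4,interpolation=2)); print(int(max(u-50,0)),int(v)-50)
```

```text
tube pred 73.01671594939299 309.82644715051214
[136 225  20  20 210] [146. 233.]
[  71  243   65   60 1160] [104. 274.]
eye [0.5562 0.247  0.1763] yb 0.0418 z 0.1763 L 0.08351226494548221
1637 x_b pct [0.0033 0.0049 0.0059]
slope,off [0.01325395 0.00442012]
eye region y [0.02052942 0.05575083] z [0.16055959 0.19414351]
23 259
```

View pics/tube.png

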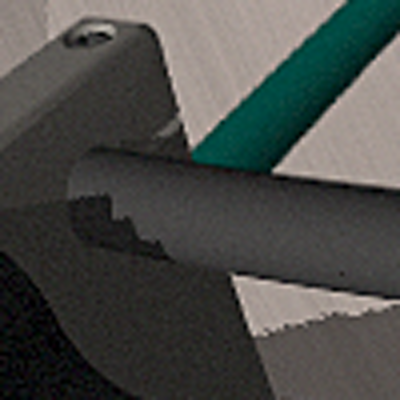

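Run:
```python
from h import *; import pickle
from scipy.optimize import least_squares
ci,d=pickle.load(open("pics/w3.pkl","rb")); p=cv2.imread("pics/w3.png")
hsv=cv2.cvtColor(p,cv2.COLOR_BGR2HSV)
m=((hsv[...,0]>75)&(hsv[...,0]<100)&(hsv[...,1]>100)&(d>0)).astype(np.uint8); m[:,140:]=0; m[:240]=0;
ax=np.array(ci["extrinsics"])[:3,2]
def pts(m):
    W=[]
    for b,a in zip(*np.nonzero(m)):
        o,r=ray("wrist",a,b,ci); W.append(o+r*d[b,a]/(r@ax))
    return np.array(W)
W=pts(cv2.erode(m,np.ones((3,3)))); print(len(W),W.min(0),W.max(0))
f=least_squares(lambda c:np.hypot(W[:,0]-c[0],W[:,1]-c[1])-.008,[.519,.112],loss="soft_l1",f_scale=.001); print("tube xy",f.x.round(4),"rms",np.sqrt(np.mean(f.fun**2)))
for yaw in(-14.6,-15.2):
    t=np.radians(yaw); X=np.array([np.cos(t),np.sin(t),0]); Y=np.array([-np.sin(t),np.cos(t),0])
    T=np.r_[f.x,0]; O=T+.098*Y
    o_,r=ray("wrist",60.6,133.4,ci)
    my=((hsv[...,0]>18)&(hsv[...,0]<32)&(hsv[...,1]>150)&(d>0)); my[:,150:]=0; V=pts(cv2.erode(my.astype(np.uint8),np.ones((3,3)))); V=V[(V[:,2]>.12)]
    print(yaw,"O",O.round(4),"face xb",np.percentile((V-O)@X,[10,50,90]).round(4))
    for xf in(.002,.004):
        P=o_+r*((O+xf*X-o_)@X)/(r@X); q=P-O; print(xf,P.round(4),(q@Y).round(4),"L",np.hypot(q@Y,P[2]-.104).round(4))
```

```text
897 [0.52117337 0.11087638 0.07840615] [0.52991443 0.122534   0.1983044 ]
tube xy [0.5201 0.1144] rms 0.0005487015823911596
-14.6 O [0.5448 0.2092 0.    ] face xb [0.0037 0.0045 0.0053]
0.002 [0.5567 0.2469 0.1769] 0.0394 L 0.0829
0.004 [0.5586 0.2464 0.1795] 0.0395 L 0.0852
-15.2 O [0.5458 0.2089 0.    ] face xb [0.0024 0.0032 0.0039]
0.002 [0.5581 0.2465 0.1788] 0.0395 L 0.0846
0.004 [0.56   0.2461 0.1813] 0.0396 L 0.0869
```

```bash
python3 -c "
from h import *
go([.5511,.2085,.235],59.9)"
```

```text
t 6.3 tcp [0.6999 0.1324 0.225 ] ty -14.44 shift [ -10.7 -163.   -36.5] spin -1.298 q1,q6 [0.14 0.39] F [ 0.15 -0.34 -0.81] w 0.0068
```

```bash
python3 -m handwheel '[[[-12,0,0],-0.13,1],[[-12,-40,-9],-0.26,1],[[-12,-80,-18],-0.39,1],[[-12,-120,-27],-0.52,1],[[-12,-140,-31],-0.65,1]]'; python3 -c "
from h import *
go([.5511,.2085,.235],59.9)"
```

```text
time_s: 6.8
ee_pos: [0.5697, 0.1973, 0.237]
eef_rot: [0.754, 1.566, -0.414]
force: [0.3, -0.4, -0.5]
grip_width: 0.0067
t 6.8 tcp [0.5697 0.1973 0.237 ] ty 23.08 shift [  1.9 -12.8 -17.6] spin -0.643 q1,q6 [ 0.27 -0.13] F [ 0.34 -0.37 -0.46] w 0.0067
```

```bash
python3 -m handwheel '[[[2,-13,-18],-0.13,1],[[2,-13,-18],-0.26,1],[[2,-13,-18],-0.39,1],[[2,-13,-18],-0.52,1],[[2,-13,-18],-0.645,1]]'
python3 - <<'E'
from h import *; import pickle
go([.5511,.2085,.190],59.9)
ci=camera_info("wrist"); o,p,R=tool(); im,d=camera("wrist"); cv2.imwrite("pics/w4.png",im); pickle.dump((ci,d,p,R),open("pics/w4.pkl","wb"))
s=camera("scene")[0]; cv2.imwrite("pics/scene2.png",s)
u,v=map(int,proj("wrist",[.5567,.2469,.179],ci)); print("eye",u,v)
v0=max(0,v-60);u0=u-80; A=cv2.resize(im[v0:v0+130,u0:u0+160],None,fx=3,fy=3,interpolation=2); print(u0,v0)
B=cv2.resize(s[130:210,380:480],None,fx=3,fy=3,interpolation=2)
c=np.zeros((400,790,3),np.uint8); c[:390,:480]=A[:390,:480]; c[:240,485:785]=B; cv2.imwrite("pics/c4.png",c)
E
```

```text
time_s: 7.3
ee_pos: [0.5507, 0.2075, 0.2353]
eef_rot: [0.155, 1.565, -0.364]
force: [0.1, -0.4, -0.5]
grip_width: 0.0068
t 7.3 tcp [0.5507 0.2075 0.2353] ty 60.24 shift [45.3  1.  -0.4] spin 0.006 q1,q6 [ 0.3  -0.75] F [ 0.13 -0.38 -0.54] w 0.0068
eye 331 203
251 143
```

View pics/c4.png

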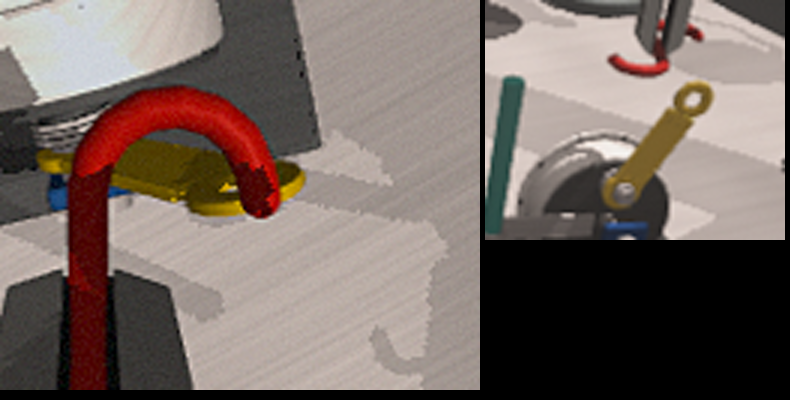

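The wrist view shows the bend, with the lip tip at about (338.7,211), and the yellow eye seen from above at about (333,206), 55 mm below it.

```bash
cat > geo.py <<'E'
from h import *
yaw=-15.1; t=np.radians(yaw); X=np.array([np.cos(t),np.sin(t),0]); Y=np.array([-np.sin(t),np.cos(t),0]); O=np.array([.5464,.2088,0]); Z=np.array([0,0,1.])
T=np.array([.5201,.1144,.185])
def hk(q,p,R,k=.0113):
    "hook-frame point (mm, frame with bend a at the eye) -> world, for TCP p,R"
    H=np.arctan2(R[1,1],R[0,1])+np.radians(60+180); v=np.array(q)/1000
    return p+R@[k,0,0]+[v[0]*np.cos(H)-v[1]*np.sin(H),v[0]*np.sin(H)+v[1]*np.cos(H),0]
def bf(P): q=np.array(P)-O; return np.array([q@X,q@Y,q[2]])*1000
def wb(b): b=np.array(b)/1000; return O+b[0]*X+b[1]*Y+b[2]*Z
def tcp(q,b,hyaw,k=.0113):
    "TCP (and ty) so that hook point q lies at brake point b, hook turned hyaw deg from its final yaw"
    H=np.radians(yaw-90+hyaw); v=np.array(q)/1000
    P=wb(b)-[v[0]*np.cos(H)-v[1]*np.sin(H),v[0]*np.sin(H)+v[1]*np.cos(H),0]+[0,0,k]
    return P,(np.degrees(H)-240+180)%360-180
E
python3 - <<'E'
from geo import *; import pickle
ci,d,p,R=pickle.load(open("pics/w4.pkl","rb"))
tip=hk((-39,15.5),p,R); print("tip",tip,bf(tip),proj("wrist",tip,ci))
for dx in (0,3,6):
    print(dx, proj("wrist",wb([dx,39.5,179]),ci), proj("wrist",wb([dx,42.5,179]),ci))
# depth on eye (visible yellow in crop): region
im=cv2.imread("pics/w4.png"); hsv=cv2.cvtColor(im,cv2.COLOR_BGR2HSV)
ax=np.array(ci["extrinsics"])[:3,2]
def pts(m):
    W=[]
    for b,a in zip(*np.nonzero(m)):
        if d[b,a]>0:
            o,r=ray("wrist",a,b,ci); W.append(o+r*d[b,a]/(r@ax))
    return np.array(W)
m=(hsv[...,0]>18)&(hsv[...,0]<32)&(hsv[...,1]>130); m[:180]=0;m[230:]=0
W=pts(m); B=np.array([bf(w) for w in W]); top=B[B[:,2]>185]; print(len(top),"eye top b",top.mean(0),np.ptp(top,0)); e=B[B[:,2]>165]; print("eye y max",np.percentile(e[:,1],[2,98]),"x",np.percentile(e[:,0],[2,50,98]), "z",np.percentile(e[:,2],99))
m=((hsv[...,0]<8)|(hsv[...,0]>172))&(hsv[...,1]>130)&(hsv[...,2]>60); W=pts(m); W=W[W[:,2]>.19]; B=np.array([bf(w) for w in W])
print("hook z",np.percentile(B[:,2],[5,50,95]),"tip y max",np.percentile(B[:,1],99.5), "min x",np.percentile(B[:,0],.5)); j=B[B[:,1]>30]; print("lip end x", np.percentile(j[:,0],99),"z top",np.percentile(j[:,2],90), "near-shank z top",np.percentile(B[(B[:,1]<10)&(B[:,0]<0)][:,2],90))
go(tcp((-39,15.5),(-14,39.5,179),45)[0],tcp((-39,15.5),(-14,39.5,179),45)[1])
E
```

```text
tip [0.54452563 0.24896305 0.22398658] [-12.27231189  38.28804374 223.98658097] (np.float64(336.74468865947074), np.float64(205.70468364111824))
0 (np.float64(331.2608642449428), np.float64(203.7157368214248)) (np.float64(335.2983190183372), np.float64(202.68443963137614))
3 (np.float64(332.13294562253134), np.float64(207.6115542643886)) (np.float64(336.1550070632967), np.float64(206.58218506563787))
6 (np.float64(332.99326815072124), np.float64(211.47738150518984)) (np.float64(336.999672374258), np.float64(210.45006734080934))
172 eye top b [ -0.90001539  36.23178865 191.47096461] [30.76558736 47.94440615 41.1970243 ]
eye y max [18.63847576 52.52920486] x [-1.89378874 -0.95147196  2.14861272] z 225.50322500778532
hook z [225.85509428 227.62802892 228.9169724 ] tip y max 41.45446062921405 min x -35.89843246188983
lip end x -8.49593203623052 z top 228.6758493848613 near-shank z top 228.6025669051284
t 7.4 tcp [0.5508 0.2076 0.2352] ty 60.05 shift [44.9  0.4 -2.3] spin 0.003 q1,q6 [ 0.3  -0.75] F [-0.45  0.23 -0.59] w 0.0068
```

```bash
python3 -m handwheel '[[[0,0,-2],0,1],[[15,0,-2],0,1],[[30,0,-2],0,1],[[45,0,-2],0,1],[[45,0,-2],0,1]]'; sed -i 's/k=.0113/k=.011/' geo.py
python3 - <<'E'
from geo import *
o,p,R=tool(); print("tip",bf(hk((-39,15.5),p,R)))
for x in(-14,0,7): go(*tcp((-39,15.5),(x,39.3,179.1),45))
E
```

```text
time_s: 7.9
ee_pos: [0.5485, 0.2079, 0.1884]
eef_rot: [-0.432, 1.567, -0.958]
force: [-0.1, 0.2, -0.6]
grip_width: 0.0067
tip [-14.33109308  38.17317359 177.43925436]
t 7.9 tcp [0.5485 0.2079 0.1884] ty 59.86 shift [-1.7  1.2  0.1] spin -0.001 q1,q6 [ 0.3  -0.74] F [-0.14  0.24 -0.59] w 0.0067
t 7.9 tcp [0.5485 0.2079 0.1884] ty 59.86 shift [-1.6  4.8 13.6] spin -0.001 q1,q6 [ 0.3  -0.74] F [-0.14  0.24 -0.59] w 0.0067
t 7.9 tcp [0.5485 0.2079 0.1884] ty 59.86 shift [-1.6  6.6 20.4] spin -0.001 q1,q6 [ 0.3  -0.74] F [-0.14  0.24 -0.59] w 0.0067
```

```bash
python3 -m handwheel '[[[-1.7,1.2,0],0,1],[[-1.7,2,3],0,1],[[-1.7,3,7],0,1],[[-1.7,3.5,9],0,1],[[-1.7,3.5,9],0,1]]'
python3 - <<'E'
from geo import *
o,p,R=tool(); print("tip",bf(hk((-39,15.5),p,R)),o["force"].round(1),o["moment"].round(2))
for x in(0,8): go(*tcp((-39,15.5),(x,39.3,179.1),45))
E
```

```text
time_s: 8.4
ee_pos: [0.5583, 0.2063, 0.1903]
eef_rot: [-0.369, 1.567, -0.895]
force: [-0.2, -0.3, -1.0]
grip_width: 0.0068
tip [ -4.35162909  39.18680536 179.31254936] [-0.2 -0.3 -1. ] [ 0.02  0.01 -0.02]
t 8.4 tcp [0.5583 0.2063 0.1903] ty 59.83 shift [0.2 1.3 4.2] spin -0.001 q1,q6 [ 0.29 -0.75] F [-0.22 -0.3  -1.02] w 0.0068
t 8.4 tcp [0.5583 0.2063 0.1903] ty 59.83 shift [ 0.2  3.3 12. ] spin -0.001 q1,q6 [ 0.29 -0.75] F [-0.22 -0.3  -1.02] w 0.0068
```

```bash
python3 -m handwheel '[[[0.2,0.5,1.5],0,1],[[0.2,1,3],0,1],[[0.2,1.3,4.5],0,1],[[0.2,1.6,5.5],0,1],[[0.2,1.6,5.5],0,1]]'
python3 - <<'E'
from geo import *
o,p,R=tool(); print("tip",bf(hk((-39,15.5),p,R)),o["force"].round(1),o["moment"].round(2))
for x in(0,8): go(*tcp((-39,15.5),(x,39.3,179.1),45))
E
```

```text
time_s: 8.9
ee_pos: [0.564, 0.2048, 0.1901]
eef_rot: [-0.367, 1.567, -0.893]
force: [-0.0, -0.0, -0.5]
grip_width: 0.0068
tip [  1.5000333   39.2921741  179.08596684] [-0.  -0.  -0.5] [-0.02  0.04 -0.02]
t 8.9 tcp [0.564  0.2048 0.1901] ty 59.83 shift [-0.  -0.4 -1.4] spin -0.001 q1,q6 [ 0.29 -0.75] F [-0.04 -0.05 -0.54] w 0.0068
t 8.9 tcp [0.564  0.2048 0.1901] ty 59.83 shift [0.  1.7 6.4] spin -0.001 q1,q6 [ 0.29 -0.75] F [-0.04 -0.05 -0.54] w 0.0068
```

```bash
python3 -m handwheel '[[[0,0.5,1.5],0,1],[[0,1,3],0,1],[[0,1.3,4.5],0,1],[[0,1.6,5.8],0,1],[[0,1.6,5.8],0,1]]'
python3 - <<'E'
from geo import *
o,p,R=tool(); print("tip",bf(hk((-39,15.5),p,R)),o["force"].round(1),o["moment"].round(2))
s=camera("scene")[0]; w=camera("wrist")[0]; cv2.imwrite("pics/s5.png",s)
u,v=map(int,proj("wrist",wb([0,39,179]))); print(u,v)
c=np.zeros((400,790,3),np.uint8); c[:320,:400]=cv2.resize(s[140:220,390:490],None,fx=4,fy=4,interpolation=2); c[:400,405:785]=cv2.resize(w[v-50:v+50,u-47:u+48],(380,400),interpolation=2); cv2.imwrite("pics/c5.png",c)
E
```

```text
time_s: 9.4
ee_pos: [0.57, 0.2032, 0.1901]
eef_rot: [-0.386, 1.567, -0.913]
force: [-0.4, -0.3, -0.3]
grip_width: 0.0068
tip [  7.66903528  39.26987867 179.05033041] [-0.4 -0.3 -0.3] [ 0.03  0.09 -0.04]
333 193
```

View pics/c5.png

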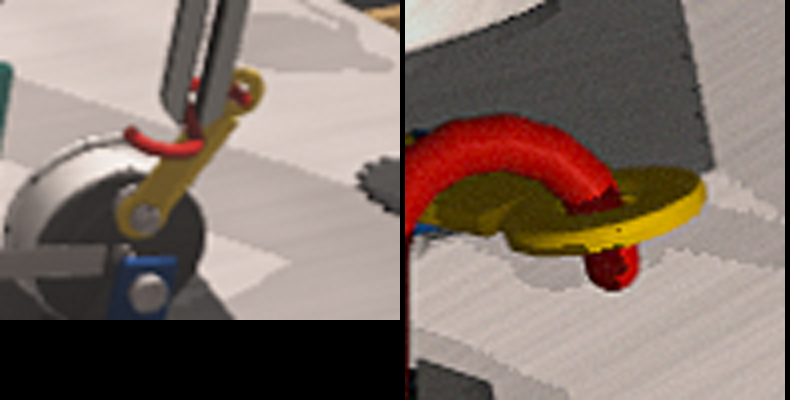

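The lip is through the eye: the wrist crop shows the red tip emerging on the far side of the yellow ring, and the measured force is about 0. Next, turn the hook about the centre of bend a, then draw the arm over.

```bash
cat >> geo.py <<'E'
def wps(L,dz=0):
    o,p,R=tool(); ty=np.degrees(np.arctan2(R[1,1],R[0,1])); c=bf(hk((-32,0),p,R))
    print("t",round(o["time_s"],2),"centre a",c.round(1),"h",round(ty-(yaw-90-240+360),1),"F brake",np.array([o["force"]@X,o["force"]@Y,o["force"][2]]).round(1),"M",o["moment"].round(2))
    for y,h in L:
        ye=y+18.5 if y<20 else y+16; z=104+np.sqrt(85**2-ye**2)+dz
        P,t_=tcp((-32,0),(0,y,z),h); print((y,h),(R.T@(P-p)*1000).round(1),-np.radians(t_-ty).round(3) if 0 else round(-np.radians(t_-ty),3))
E
python3 - <<'E'
from geo import *
wps([(23.3,45),(23.3,41),(23.3,37),(23.3,33),(23.3,29),(23.3,25)])
E
```

```text
t 9.5 centre a [  1.5  23.4 179.1] h 44.9 F brake [-0.3  0.1 -0.5] M [ 0.    0.05 -0.01]
(23.3, 45) [-0.3 -0.5 -1.4] -0.001
(23.3, 41) [-0.3 -2.4 -2.5] 0.069
(23.3, 37) [-0.3 -4.2 -3.8] 0.138
(23.3, 33) [-0.3 -5.9 -5.3] 0.208
(23.3, 29) [-0.3 -7.5 -6.8] 0.278
(23.3, 25) [-0.3 -9.  -8.5] 0.348
```

```bash
python3 -m handwheel '[[[0,-2.4,-2.5],0.07,1],[[0,-4.2,-3.8],0.14,1],[[0,-5.9,-5.3],0.21,1],[[0,-7.5,-6.8],0.28,1],[[0,-9,-8.5],0.35,1]]'
python3 - <<'E'
from geo import *
wps([(23.3,25),(21,25),(18.5,25),(16,25),(13.5,25),(11,25)])
E
```

```text
time_s: 10.0
ee_pos: [0.5578, 0.1998, 0.1901]
eef_rot: [-0.006, 1.567, -0.885]
force: [-0.5, 0.7, -1.4]
grip_width: 0.0066
t 10.0 centre a [1.000e-01 2.330e+01 1.791e+02] h 24.7 F brake [-0.7  0.5 -1.4] M [-0.04  0.02 -0.02]
(23.3, 25) [-0.2  0.1  0.1] -0.005
(21, 25) [-1.4 -1.8  1.4] -0.005
(18.5, 25) [-1.4 -3.8  2.8] -0.005
(16, 25) [-2.5 -5.8  4.3] -0.005
(13.5, 25) [-3.6 -7.9  5.7] -0.005
(11, 25) [-4.6 -9.9  7.2] -0.005
```

```bash
python3 -m handwheel '[[[-0.3,-1.8,1.4],0,1],[[-1.1,-3.8,2.8],0,1],[[-2.3,-5.8,4.3],0,1],[[-3.4,-7.9,5.7],0,1],[[-3.6,-7.9,5.7],0,1]]'
python3 - <<'E'
from geo import *
wps([(11,25),(8.5,25),(6,25),(3.5,25),(1,25)])
E
```

```text
time_s: 10.5
ee_pos: [0.5554, 0.1901, 0.1939]
eef_rot: [0.049, 1.567, -0.83]
force: [-0.0, 3.1, -1.5]
grip_width: 0.0068
t 10.5 centre a [  0.2  13.4 182.9] h 24.7 F brake [-0.8  3.  -1.5] M [0.62 0.03 0.  ]
(11, 25) [-0.8 -1.9  1.3] -0.005
(8.5, 25) [-1.7 -3.9  2.8] -0.005
(6, 25) [-2.5 -6.   4.2] -0.005
(3.5, 25) [-3.2 -8.   5.7] -0.005
(1, 25) [ -3.8 -10.1   7.1] -0.005
```

```bash
python3 -m handwheel '[[[-0.8,-1.9,1.3],0,1],[[-1.7,-3.9,2.8],0,1],[[-2.5,-6,4.2],0,1],[[-3.2,-8,5.7],0,1],[[-3.8,-10.1,7.1],0,1]]'
python3 - <<'E'
from geo import *
wps([(-1.5,25),(-4,25),(-6.5,25),(-9,25),(-11.5,25)])
E
```

```text
time_s: 11.0
ee_pos: [0.552, 0.178, 0.1978]
eef_rot: [0.045, 1.567, -0.835]
force: [-0.0, 3.7, -0.9]
grip_width: 0.0067
t 11.0 centre a [1.000e-01 8.000e-01 1.868e+02] h 24.7 F brake [-1.   3.6 -0.9] M [ 0.74 -0.06 -0.02]
(-1.5, 25) [-0.5 -1.8  1.4] -0.005
(-4, 25) [-1.  -3.9  2.8] -0.005
(-6.5, 25) [-1.4 -5.9  4.3] -0.005
(-9, 25) [-1.7 -7.9  5.7] -0.005
(-11.5, 25) [ -1.9 -10.    7.2] -0.005
```

```bash
python3 -m handwheel '[[[-0.5,-1.8,1.4],0,1],[[-1,-3.9,2.8],0,1],[[-1.4,-5.9,4.3],0,1],[[-1.7,-7.9,5.7],0,1],[[-1.9,-10,7.2],0,1]]'
python3 - <<'E'
from geo import *
wps([(-14,25),(-16.5,25),(-19,25),(-21.5,25),(-24,25)])
E
```

```text
time_s: 11.5
ee_pos: [0.5489, 0.166, 0.1997]
eef_rot: [0.062, 1.567, -0.817]
force: [-0.2, 4.4, -3.1]
grip_width: 0.0068
t 11.5 centre a [  0.2 -11.7 188.7] h 24.7 F brake [-1.3  4.2 -3.1] M [ 0.86 -0.02 -0.02]
(-14, 25) [-0.2 -1.9  1.3] -0.005
(-16.5, 25) [-0.3 -3.9  2.8] -0.005
(-19, 25) [-0.3 -6.   4.2] -0.005
(-21.5, 25) [-0.2 -8.   5.6] -0.005
(-24, 25) [ -0.1 -10.    7.1] -0.005
```

Run:
```python
from geo import *
wps([(-12.5,28),(-14,31),(-16,33),(-18.5,33),(-21,33)],-.3)
```

```text
t 11.5 centre a [  0.2 -11.7 188.7] h 24.7 F brake [-1.3  4.2 -3.1] M [ 0.86 -0.02 -0.02]
(-12.5, 28) [0.2 0.8 1.2] -0.057
(-14, 31) [0.1 1.1 2.8] -0.109
(-16, 33) [0.1 0.5 4.4] -0.144
(-18.5, 33) [ 0.  -1.5  5.9] -0.144
(-21, 33) [ 0.1 -3.6  7.3] -0.144
```

```bash
python3 -m handwheel '[[[0.2,0.8,1.2],-0.06,1],[[0.1,1.1,2.8],-0.11,1],[[0.1,0.5,4.4],-0.144,1],[[0,-1.5,5.9],-0.144,1],[[0.1,-3.6,7.3],-0.144,1]]'
python3 - <<'E'
from geo import *
wps([(-23.5,33),(-26,33),(-28.5,33),(-31,33),(-33.5,33)],-.3)
E
```

```text
time_s: 12.0
ee_pos: [0.5508, 0.1579, 0.1997]
eef_rot: [0.007, 1.567, -0.729]
force: [1.3, 5.1, -1.5]
grip_width: 0.0064
t 12.0 centre a [ 1.000e-01 -2.110e+01  1.887e+02] h 32.9 F brake [-0.1  5.3 -1.5] M [ 0.93 -0.31 -0.08]
(-23.5, 33) [ 0.2 -2.1  1. ] -0.001
(-26, 33) [ 0.3 -4.3  2.2] -0.001
(-28.5, 33) [ 0.6 -6.6  3.3] -0.001
(-31, 33) [ 0.9 -8.8  4.4] -0.001
(-33.5, 33) [  1.4 -11.    5.6] -0.001
```

```bash
python3 -m handwheel '[[[0.2,-2.1,1],0,1],[[0.3,-4.3,2.2],0,1],[[0.6,-6.6,3.3],0,1],[[0.9,-8.8,4.4],0,1],[[1.4,-11,5.6],0,1]]'
python3 - <<'E'
from geo import *
wps([(-36,33),(-38.5,33),(-41,33),(-43,33),(-43,33)],-.3)
E
```

```text
time_s: 12.5
ee_pos: [0.5474, 0.1459, 0.1983]
eef_rot: [0.065, 1.567, -0.672]
force: [1.4, 6.7, -1.6]
grip_width: 0.007
t 12.5 centre a [  0.  -33.6 187.3] h 32.9 F brake [-0.4  6.9 -1.6] M [ 1.06 -0.26 -0.1 ]
(-36, 33) [ 0.4 -2.1  1.1] -0.002
(-38.5, 33) [ 1.  -4.3  2.3] -0.002
(-41, 33) [ 1.6 -6.5  3.4] -0.002
(-43, 33) [ 2.2 -8.3  4.3] -0.002
(-43, 33) [ 2.2 -8.3  4.3] -0.002
```

```bash
python3 -m handwheel '[[[0.4,-2.1,1.1],0,1],[[1,-4.3,2.3],0,1],[[1.6,-6.5,3.4],0,1],[[2.2,-8.3,4.3],0,1],[[2.2,-8.3,4.3],0,1]]'
python3 - <<'E'
from geo import *
wps([(-43,30),(-43,26),(-43,22.5),(-43,19),(-43,19)],-.3)
c=camera_info("wrist"); w=camera("wrist")[0]; cv2.imwrite("pics/w6.png",w); s=camera("scene")[0]; cv2.imwrite("pics/s6.png",s)
u,v=map(int,proj("wrist",wb([0,-98,200]),c)); print(u,v)
o,p,R=tool(); print("btip b",bf(hk((39,-15.5),p,R)), proj("wrist",hk((39,-15.5),p,R),c))
im=np.zeros((420,790,3),np.uint8); im[:420,:560]=w; im[:230,560:790]=cv2.resize(s[110:225,365:480],(230,230),interpolation=2); cv2.imwrite("pics/c6.png",im)
E
```

```text
time_s: 13.0
ee_pos: [0.5448, 0.1368, 0.196]
eef_rot: [0.171, 1.568, -0.566]
force: [0.9, 6.4, -2.2]
grip_width: 0.0069
t 13.0 centre a [-1.00e-01 -4.30e+01  1.85e+02] h 32.8 F brake [-0.8  6.4 -2.2] M [ 1.17 -0.21 -0.09]
(-43, 30) [-0.1 -1.3 -0.7] 0.05
(-43, 26) [-0.1 -3.1 -2. ] 0.119
(-43, 22.5) [-0.1 -4.7 -3.2] 0.181
(-43, 19) [-0.1 -6.1 -4.5] 0.242
(-43, 19) [-0.1 -6.1 -4.5] 0.242
219 254
btip b [  25.42321479 -110.93984103  185.08681225] (np.float64(226.7256954486197), np.float64(286.0060512633038))
```

View pics/c6.png

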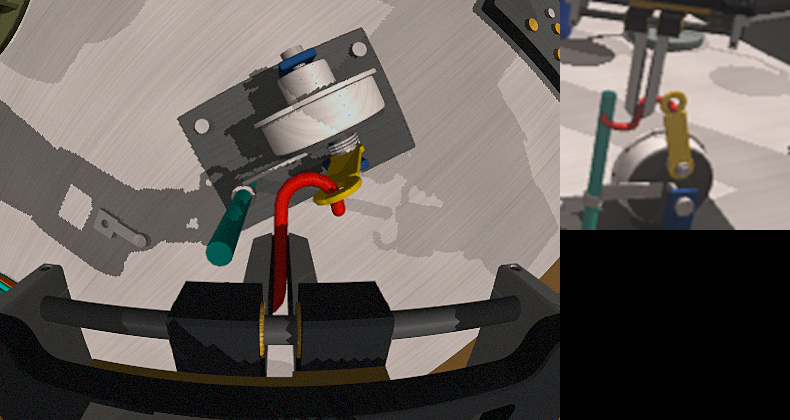

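The eye is hooked and the arm drawn over. The tube cap is at (219,255), where I predicted (219,254), and the bend b tip (hidden behind the gripper) is clear of the tube. Now I'll swing the hook in.

```bash
python3 -m handwheel '[[[-0.1,-1.3,-0.7],0.05,1],[[-0.1,-3.1,-2],0.12,1],[[-0.1,-4.7,-3.2],0.18,1],[[-0.1,-6.1,-4.5],0.242,1],[[-0.1,-6.1,-4.5],0.242,1]]'
python3 - <<'E'
from geo import *
wps([(-43,16),(-42,13),(-40,10),(-38,7.5),(-36,5)],-.3)
E
```

```text
time_s: 13.6
ee_pos: [0.537, 0.1356, 0.1962]
eef_rot: [0.509, 1.569, -0.474]
force: [-0.4, 6.3, -0.7]
grip_width: 0.0068
t 13.6 centre a [ -0.3 -42.8 185.2] h 18.8 F brake [-2.   6.  -0.7] M [1.26 0.12 0.03]
(-43, 16) [ 0.1 -1.3 -0.4] 0.049
(-42, 13) [-0.2 -1.9 -2. ] 0.102
(-40, 10) [-0.7 -1.7 -4.4] 0.154
(-38, 7.5) [-1.3 -1.3 -6.6] 0.198
(-36, 5) [-1.7 -0.8 -8.8] 0.241
```

```bash
python3 -m handwheel '[[[0.1,-1.3,-0.4],0.05,1],[[-0.2,-1.9,-2],0.10,1],[[-0.7,-1.7,-4.4],0.154,1],[[-1.2,-1.3,-6.6],0.2,1],[[-1.2,-1.3,-6.6],0.2,1]]'
python3 - <<'E'
from geo import *
wps([(-37,6),(-36,5),(-34,3),(-32,1.5),(-31,0)],-.3)
E
```

```text
time_s: 14.1
ee_pos: [0.5319, 0.1407, 0.1976]
eef_rot: [0.844, 1.569, -0.34]
force: [-1.0, 5.5, 0.3]
grip_width: 0.0068
t 14.1 centre a [ -0.3 -37.8 186.6] h 7.3 F brake [-2.4  5.1  0.3] M [1.11 0.22 0.1 ]
(-37, 6) [-0.1  0.2 -0.8] 0.022
(-36, 5) [-0.3  0.3 -1.9] 0.039
(-34, 3) [-0.7  0.6 -4.1] 0.074
(-32, 1.5) [-1.1  1.1 -6.1] 0.1
(-31, 0) [-1.2  1.  -7.4] 0.127
```

```bash
python3 -m handwheel '[[[-0.1,0.2,-0.8],0.02,1],[[-0.3,0.3,-1.9],0.04,1],[[-0.7,0.6,-4.1],0.074,1],[[-1,1.1,-6.1],0.1,1],[[-1,1.1,-6.1],0.1,1]]'
python3 - <<'E'
from geo import *
wps([(-31,1),(-30.5,0),(-30,0),(-29.5,0),(-29,0)],-.3)
E
```

```text
time_s: 14.6
ee_pos: [0.5304, 0.147, 0.1988]
eef_rot: [1.124, 1.569, -0.161]
force: [-0.9, 5.7, 0.5]
grip_width: 0.0066
t 14.6 centre a [ -0.2 -31.8 187.8] h 1.4 F brake [-2.3  5.3  0.5] M [1.03 0.05 0.1 ]
(-31, 1) [ 0.   0.4 -0.7] 0.008
(-30.5, 0) [-0.   0.2 -1.4] 0.025
(-30, 0) [-0.1  0.4 -1.9] 0.025
(-29.5, 0) [-0.2  0.7 -2.3] 0.025
(-29, 0) [-0.2  1.  -2.7] 0.025
```

```bash
python3 -m handwheel '[[[0,0.4,-0.7],0.01,1],[[0,0.2,-1.4],0.025,1],[[0,0.3,-1.7],0.025,1],[[0,0.4,-1.9],0.025,1],[[0,0.4,-1.9],0.025,1]]'
python3 - <<'E'
from geo import *
wps([(-30,0),(-29.5,0),(-29,0),(-28.5,0),(-28,0)],-.3)
E
```

```text
time_s: 15.1
ee_pos: [0.5301, 0.1488, 0.1989]
eef_rot: [1.002, 1.569, -0.308]
force: [-1.8, 1.9, 1.4]
grip_width: 0.0065
t 15.1 centre a [-1.000e-01 -3.020e+01  1.879e+02] h 0.0 F brake [-2.2  1.3  1.4] M [0.55 0.47 0.  ]
(-30, 0) [ 0.   0.2 -0.1] 0.0
(-29.5, 0) [-0.   0.4 -0.6] 0.0
(-29, 0) [-0.1  0.7 -1. ] 0.0
(-28.5, 0) [-0.2  0.9 -1.4] 0.0
(-28, 0) [-0.2  1.2 -1.8] 0.0
```

```bash
python3 -m handwheel '[[[-0.2,0.3,-0.4],0,1],[[-0.3,0.3,-0.5],0,1],[[-0.3,0.3,-0.5],0,1],[[-0.3,0.3,-0.5],0,1],[[-0.3,0.3,-0.5],0,1]]' 8
python3 - <<'E'
from geo import *
wps([(-29.5,0)],-.3)
c=camera_info("wrist"); w=camera("wrist")[0]; s=camera("scene")[0]
im=np.zeros((420,790,3),np.uint8); im[:420,:420]=w[:,100:520]; im[:330,425:785]=cv2.resize(s[115:225,360:480],(360,330),interpolation=2); cv2.imwrite("pics/c7.png",im)
E
```

```text
time_s: 15.6
ee_pos: [0.5301, 0.1487, 0.199]
eef_rot: [0.252, 1.569, -1.059]
force: [-1.6, -5.9, -3.6]
grip_width: 0.0074
t 15.6 centre a [ -0.  -30.2 188. ] h -0.0 F brake [ 0.  -6.1 -3.6] M [-1.14  0.31  0.1 ]
(-29.5, 0) [-0.   0.4 -0.6] -0.0
```

View pics/c7.png

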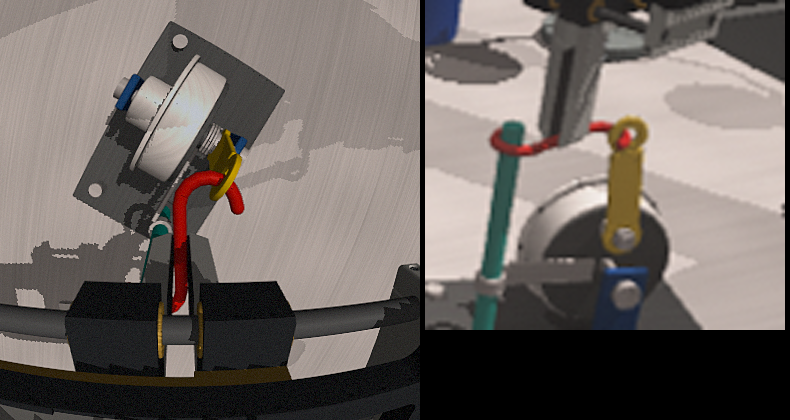

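The hook runs round the tube and through the eye. I'm pushing slightly into the tube (6 N), so I'll let the fingers open at zero shift.

```bash
python3 -m handwheel '[[[0.1,-0.1,0.2],0,0.9],[[0.1,-0.1,0.2],0,0.7],[[0.1,-0.1,0.2],0,0.7],[[0.1,-0.1,0.2],0,0.6],[[0.1,-0.1,0.2],0,0.6]]' 8
python3 - <<'E'
from geo import *
wps([(-29.5,0)],-.3); print(get_obs()["grip_width"])
E
```

```text
time_s: 16.2
ee_pos: [0.5302, 0.1486, 0.1989]
eef_rot: [0.408, 1.569, -0.903]
force: [-0.2, 0.2, 0.3]
grip_width: 0.0187
t 16.2 centre a [  0.  -30.3 187.9] h -0.0 F brake [-0.2  0.2  0.3] M [-0.07  0.03  0.03]
(-29.5, 0) [-0.   0.4 -0.7] -0.0
0.0186823759756158
```

Released, force about 0. Lift straight up and check.

```bash
python3 -m handwheel '[[[-5,0,0],0,0.6],[[-15,0,0],0,0.6],[[-40,0,0],0,0.6],[[-80,0,0],0,0.6],[[-110,0,0],0,0.6]]'; python3 -m handwheel '[[[0,0,0],0,0.6],[[0,0,0],0,0.6],[[0,0,0],0,0.6],[[0,0,0],0,0.6],[[0,0,0],0,0.6]]'
python3 - <<'E'
from geo import *
wps([]); c=camera_info("wrist"); w,d=camera("wrist"); s=camera("scene")[0]; t_=camera("top")[0]
im=np.zeros((480,790,3),np.uint8); im[:420,:420]=w[:,70:490]; im[:240,425:785]=cv2.resize(s[110:230,360:540],(360,240),interpolation=2); im[240:480,425:785]=cv2.resize(t_[140:300,70:310],(360,240)); cv2.imwrite("pics/c8.png",im)
hsv=cv2.cvtColor(w,cv2.COLOR_BGR2HSV); m=((hsv[...,0]<8)|(hsv[...,0]>172))&(hsv[...,1]>130)&(hsv[...,2]>60)
ax=np.array(c["extrinsics"])[:3,2]; B=[]
for b,a in zip(*np.nonzero(m)):
    if d[b,a]>0: o,r=ray("wrist",a,b,c); B.append(bf(o+r*d[b,a]/(r@ax)))
B=np.array(B); B=B[B[:,2]>150]; print("hook y",np.percentile(B[:,1],[1,99]),"x",np.percentile(B[:,0],[1,99]))
for lo,hi in((-130,-80),(-80,-40),(-40,10)):
    k=B[(B[:,1]>lo)&(B[:,1]<hi)]; print(lo,hi,len(k),"top z",np.percentile(k[:,2],90).round(1) if len(k) else None)
E
```

```text
time_s: 16.7
ee_pos: [0.53, 0.1489, 0.3121]
eef_rot: [1.041, 1.567, -0.27]
force: [0.8, 0.2, 0.7]
grip_width: 0.0189
time_s: 17.2
ee_pos: [0.5299, 0.1488, 0.3113]
eef_rot: [0.722, 1.569, -0.588]
force: [-0.3, -0.3, 0.7]
grip_width: 0.0184
t 17.2 centre a [-3.000e-01 -3.020e+01  3.003e+02] h -0.0 F brake [-0.3 -0.4  0.7] M [-0.01  0.05  0.01]
hook y [-108.0453793   -12.67890534] x [-18.89840389  18.9768604 ]
-130 -80 311 top z 191.8
-80 -40 405 top z 192.4
-40 10 463 top z 192.9
```

View pics/c8.png

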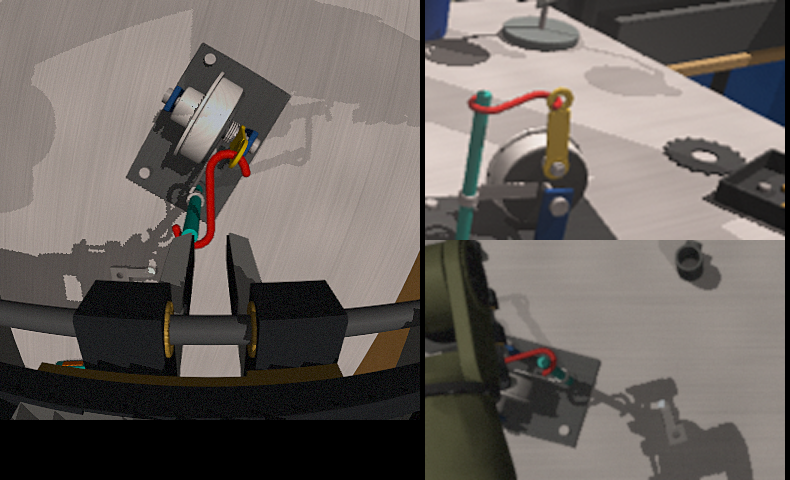

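The hook is round the tube and through the eye, and level: its top is at 191.8–192.9 mm along its length. The arm is still pulled over and the robot is clear, so I'm handing in.

```bash
python3 -c "
from station import *
print(hand_in())"
```

```text
the job is handed in; nothing more can be done
None
```

The brake is held applied by the S-hook alone, and I handed the job in at about 17 s of the 61 s allowed; no verdict was reported.

**What I did:** I took the hook farthest to the robot's left and put its lip through the eye. I then drew the arm over against the spring, slipped the other bend round the tube, let go and lifted 110 mm clear.

**Last checks, half a second after letting go:**
- **Hook:** the wrist and scene pictures show it round the tube and through the eye. It lies level, its top at 191.8–192.9 mm from end to end.
- **Arm:** it is still pulled over, about 0.6 rad from rest by my estimate, since the joint is not measured directly.
- **Robot:** it touches nothing; the wrist force is under 1 N.

**Forces:** the net wrist force stayed near 7 N in all the readings I took at the end of moves. Just before release I pushed a little too far into the tube, and the wrist force rose to about 7 N in the opposite direction. I estimate the hook's total on the brake then at roughly 16 N, under the 20 N limit but not measured directly, and I eased off before opening the fingers.

**Not fully checked:** I did not measure the other parts one by one. No move went near them, and the shell and hanger, the ones in the last views, look undisturbed.

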